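# Slit pupil onto a creature eye

### The arm

A 7-joint arm with a two-finger parallel gripper is mounted at the origin on the work surface. World frame = base frame: x ahead of the robot, y to its left, z up, the work surface at z = 0. Lengths are in m, angles in rad, forces in N, time in s.
With the tool pointing down it reaches from about 0.35 to 0.9 m from the base axis. Payload 19.9 kg.
Tool frame: the origin (TCP) lies between the finger pads; the fingertips stand 19 mm ahead of it and the grasp point (between the pads) is the TCP; z points along the fingers, y is the direction in which the jaws open and shut (so a half turn about z gives the same grasp; the last joint's range is limited). The gripper opens to 94 mm and grips with 3 to 60 N. Pads are 16 mm wide; open, the fingers measure 119 mm over their backs; the gripper's body (75 mm by 177 mm) begins 78 mm behind the grasp point.
Start: joints at [-1.181, 0.417, -0.01, 1.614, 0.005, 1.111, -0.053], TCP at [0.261, 0.568, 0.224] pointing down, gripper open.
Joint ranges: [-2.81, 2.81], [-0.39, 2.02], [-1.27, 1.25], [0.06, 2.57], [-1.19, 4.33], [0.19, 2], [-2.82, 2.82]. Speed limits (rad/s): [1.89, 1.89, 2.39, 2.39, 3.01, 3.01, 3.01].

### API

Orientations are given as a 3x3 rotation matrix whose columns are the frame's x, y, z axes.
In Python, from rig import robot gives the robot as it stands. Calls block until the motion is done:
- robot.move_ptp(position, orientation): joint-space move of the TCP to a pose.
- robot.move_linear(position, velocity=0.15, frame=None, threshold=None): straight line of the TCP; frame=None keeps the orientation; velocity is the mean speed in m/s. With threshold (N) it stops when the force on the tool has changed by that much, and returns True; else False.
- robot.goto_joints(angles): joint-space move.
- robot.gripper_to(opening): finger opening in m; the grip force is fixed at half the most; returns when the fingers have stopped.
- robot.pause(seconds).
- robot.ik(position, orientation): joint angles nearest the present ones, or None.
- robot.get_state(): the state.
- robot.grab_frame(name): name is "scene" or "top"; returns the picture (420x560x3 uint8, red, green, blue); there is no depth.
- robot.camera_info(name): a dict with "fx", "fy", "cx", "cy" (pixels), "dist" ([k1, k2, p1, p2, k3] as OpenCV has them; the pictures are not rectified), "rvec" (rotation vector, rad) and "tvec" (3), from world to camera coordinates, as OpenCV has them. Camera axes: x right, y down, z forward; pixel columns grow to the right and rows downward; lengths in m; the calibration is good to about 2 mm. A picture is of the moment at which its call begins. camera_info takes no time and is no camera call.
A pose or a line that the arm cannot do raises robot.PlanningError and nothing moves.
- robot.sign_off(): hands the job in, once; it reports no verdict.
The state is a dict: "time": time; "qpos": joint angles; "joint_vel": joint speeds; "effort": joint torques, N m; "ee_pos": TCP position; "tool_rot": TCP orientation; "force": force on the tool from outside, world axes, zero at the start; "moment": the same for the moment, N m; "opening": finger opening in m.
Only numpy, scipy, OpenCV 4.12 (cv2) and the standard library are available. Lean on these libraries where they do the work, as an engineer would, in place of code of your own. Each camera call takes 0.05 s, during which the arm holds its last target.

### The job

Pick up the black slit-shaped pupil and set it down flat on the amber iris of the creature eye, centred on the iris and lying along the dark line drawn across it; set it down, do not drop it, and let go. Leave the round black pupil where it lies; the green eye is for another job.

Things in the scene. Friction and masses are not known exactly. Their poses are not given: they have to be found in the camera images.
- slit_pupil: The part to place: a solid gloss-black slab with straight sides and rounded ends, 74 mm long, 30 mm wide, 16 mm thick, about 40 g, lying flat and loose on the bench. Origin at the centre of its underside; x along its length, y across its width (the 30 mm to grip), z up. Either end may point either way.
- amber_eye: The target: a cream creature-eye blank, a low dome 148 mm across on a dark steel foot 156 mm across and 12 mm high, fixed to the bench. On top is a flat amber iris disc 108 mm across whose upper face is level, 50 mm above the bench. A dark line 5 mm wide runs right across the iris through its centre. Origin at the centre of the underside, on the bench; x along the dark line, z up. It may stand on the left or on the right.
- amber_eye_top (a point): The centre of the flat upper face of the amber iris, 50 mm above the bench; same axes as amber_eye (x along the dark line).
- round_pupil: A bystander to leave alone: a round gloss-black disc 50 mm in diameter, 16 mm thick, about 40 g, lying loose on the bench near the slit pupil. Origin at the centre of its underside, z up. (A second, fixed eye blank of the same shape and size, with a green iris and a dark circle instead of a line, stands on the opposite side of the bench from the amber one: also a bystander.)
Not all that is in view belongs to the job. Leave any purple look-alike of the amber_eye alone. Leave any pink look-alike of the slit_pupil alone.

How it is judged:
At the end, for the whole second after the job is handed in: The slit pupil lies at rest, flat (within 3 mm in height and about 4.5 degrees of tilt) on the amber iris, its centre within 12 mm of the iris centre and its length within 12 degrees of the dark line, either way round; the round pupil is within 30 mm of where it was (horizontal distance between slit_pupil and amber_eye_top below 0.012 m and angle between the x axis of slit_pupil and the x axis of amber_eye, either way round below 0.21 rad and z of slit_pupil in the frame of amber_eye_top between -0.003 and 0.003 m and angle between slit_pupil's own z axis and vertical below 0.08 rad and linear speed of slit_pupil below 0.02 m/s and distance of round_pupil from where it was at the start of the episode below 0.03 m); the robot touches nothing.
It fails at once if the round pupil is moved by more than 30 mm (distance of round_pupil from where it was at the start of the episode above 0.03 m).
It fails at once if the slit pupil is dropped onto the amber eye (falls on to it faster than 0.55 m/s, that is from more than about 15 mm) (horizontal distance between slit_pupil and amber_eye_top below 0.09 m and contact force between slit_pupil and the fingers below 0.05 N and linear speed of slit_pupil above 0.55 m/s).
It also fails if it takes over 38 s, if anything falls off the work surface, if the arm or the gripper's body presses on something with over 40 N, if the wrist force passes 120 N, or if a joint passes its speed limit or range.

## Working session

There is one attempt and no reset: what is moved stays moved. The work goes in short steps, each a Python script; the robot and the scene stay as the last script left them, time stands still between calls to the robot, and variables do not carry over. Pictures are saved under pics/ and viewed, and the job is handed in when it is done.

```bash
mkdir -p pics; ls
python3 - <<'E'
from rig import robot
import cv2
for n in("scene","top"):
    f=robot.grab_frame(n); cv2.imwrite(f"pics/{n}0.png",f[:,:,::-1]); print(n,robot.camera_info(n))
s=robot.get_state();print(s["time"],s["ee_pos"],s["tool_rot"],s["opening"])
E
```

```text
pics
scene {'fx': 436.4875929713978, 'fy': 436.4875929713978, 'cx': 284.7486723750585, 'cy': 208.58228583296292, 'dist': array([-0.01699429,  0.        ,  0.        ,  0.        ,  0.        ]), 'rvec': array([ 2.03271546,  1.25595132, -0.56349491]), 'tvec': array([-0.21950706, -0.28030439,  1.27986652])}
top {'fx': 424.90420995472203, 'fy': 424.90420995472203, 'cx': 272.53344115017757, 'cy': 203.33721179709843, 'dist': array([-0.09165676,  0.        ,  0.        ,  0.        ,  0.        ]), 'rvec': array([ 2.19008776, -2.15351696,  0.16104018]), 'tvec': array([-0.02721601,  0.52929059,  0.80095398])}
0.1 [0.26090501 0.56761933 0.22392251] [[-9.08645128e-01  4.17569068e-01 -3.24612612e-04]
 [ 4.17569177e-01  9.08644595e-01 -9.91365360e-04]
 [-1.19006014e-04 -1.03634753e-03 -9.99999456e-01]] 0.09384955051229701
```

View pics/scene0.png

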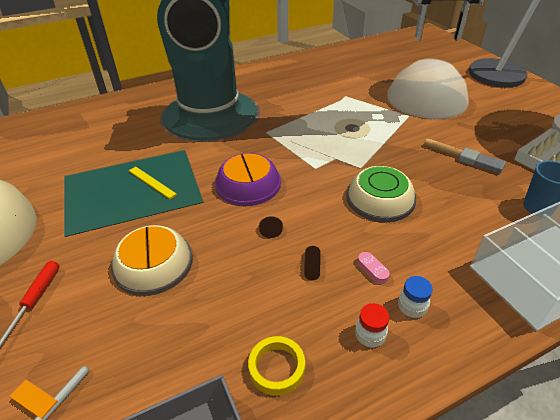

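View pics/top0.png

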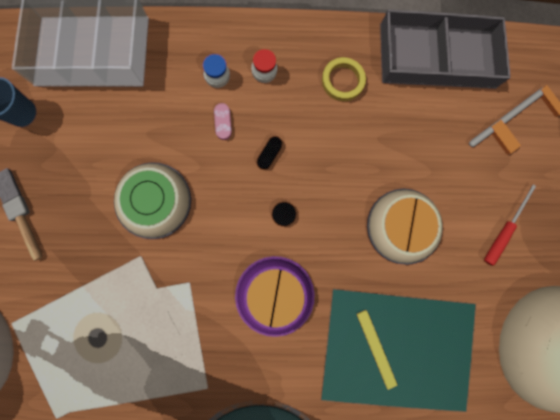

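Slit pupil candidates: the black slab at top (270,152) and a pink one at (223,121). The black slab is the one described. Eye candidates: the cream-bodied eye at top (405,226), a purple-bodied one at (275,297) and the green one at (150,200). The cream body with amber iris and line at (405,226) fits. Next I'll measure them in both views and make enlarged crops.

```bash
cat > h.py <<'E'
import numpy as np, cv2
from rig import robot
def cam(n):
    c=robot.camera_info(n);K=np.array([[c["fx"],0,c["cx"]],[0,c["fy"],c["cy"]],[0,0,1]])
    return K,c["dist"],cv2.Rodrigues(c["rvec"])[0],c["tvec"]
def plane(n,px,z):
    K,d,R,t=cam(n)
    u=cv2.undistortPoints(np.array(px,float).reshape(-1,1,2),K,d).reshape(-1,2)
    r=np.c_[u,np.ones(len(u))]@R; o=-R.T@t
    return o+r*((z-o[2])/r[:,2])[:,None]
def proj(n,p):
    K,d,R,t=cam(n); return cv2.projectPoints(np.array(p,float).reshape(-1,1,3),R,t,K,d)[0].reshape(-1,2)
def big(m):
    c=cv2.findContours(m.astype(np.uint8),cv2.RETR_EXTERNAL,cv2.CHAIN_APPROX_NONE)[0]
    return max(c,key=cv2.contourArea)
def win(f,x,y,r):
    m=np.zeros(f.shape[:2],bool);m[y-r:y+r,x-r:x+r]=1;return m
def rect(P):
    (c,s,a)=cv2.minAreaRect((P[:,:2]*1000).astype(np.float32))
    if s[0]<s[1]: a+=90;s=s[::-1]
    return np.array(c)/1000,np.array(s),(a+90)%180-90
def amber(f):
    h=cv2.cvtColor(f,cv2.COLOR_RGB2HSV);return (h[...,0]>11)&(h[...,0]<25)&(h[...,1]>170)&(h[...,2]>170)
E
python3 - <<'E'
from h import *
crops=[]
for n,s,e,rp in(("top",(270,152),(410,225),(284,214)),("scene",(313,263),(147,247),(271,227))):
    f=cv2.imread(f"pics/{n}0.png")[:,:,::-1].copy()
    dark=f.max(2)<70
    for nm,q in(("slit",s),("round",rp)):
        c=big(dark&win(f,*q,26))[:,0]
        print(n,nm,c.mean(0),[rect(plane(n,c,z)) for z in(0.008,0.016)])
    c=cv2.convexHull(big(amber(f)&win(f,*e,45)))[:,0]; 
    m=np.zeros(f.shape[:2],np.uint8);cv2.fillPoly(m,[c],1);m=cv2.erode(m,np.ones((5,5)))
    P=plane(n,c,.05); (cc,r)=cv2.minEnclosingCircle((P[:,:2]*1000).astype(np.float32)); print(n,"iris",cc,r,cv2.fitEllipse((P[:,:2]*1000).astype(np.float32)))
    l=big((m>0)&(f.max(2)<110))[:,0];print("line",rect(plane(n,l,.05)))
    for q in(s,e):
        k=f[q[1]-45:q[1]+45,q[0]-45:q[0]+45];crops.append(cv2.resize(k,(290,290),interpolation=cv2.INTER_CUBIC))
im=np.vstack([np.hstack(crops[:2]),np.hstack(crops[2:])]);cv2.imwrite("pics/crop.png",im[:,:,::-1])
E
```

```text
top slit [269.51315789 152.52631579] [(array([ 0.63731482, -0.01118295]), array([73.23667908, 31.12457466]), -30.11743927001953), (array([ 0.63535883, -0.01104336]), array([72.5483551 , 30.83204269]), -30.117393493652344)]
top round [283.98484848 213.54545455] [(array([ 0.51251648, -0.04237911]), array([47.28858185, 47.04999924]), -44.146846771240234), (array([ 0.51173352, -0.04194631]), array([46.84412003, 46.60774994]), -44.14677047729492)]Traceback (most recent call last):
  File "<stdin>", line 9, in <module>
  File "h.py", line 15, in big
    return max(c,key=cv2.contourArea)
ValueError: max() iterable argument is empty
```

```bash
sed -i 's/>11)&(h\[...,0\]<25)&(h\[...,1\]>170)&(h\[...,2\]>170)/>9)\&(h[...,0]<25)\&(h[...,1]>190)\&(h[...,2]>160)/' h.py
python3 - <<'E'
from h import *
for n,p in(("top",[(425,225),(398,225),(380,240),(450,215)]),("scene",[(165,247),(130,245)])):
    h=cv2.cvtColor(cv2.imread(f"pics/{n}0.png"),cv2.COLOR_BGR2HSV);print([h[y,x] for x,y in p])
crops=[]
for n,s,e,rp in(("top",(270,152),(410,225),(284,214)),("scene",(313,263),(147,247),(271,227))):
    f=cv2.imread(f"pics/{n}0.png")[:,:,::-1].copy()
    dark=f.max(2)<70
    for nm,q in(("slit",s),("round",rp)):
        c=big(dark&win(f,*q,26))[:,0]
        print(n,nm,c.mean(0),[rect(plane(n,c,z)) for z in(0.008,0.016)])
    for q in(s,e):
        k=f[q[1]-45:q[1]+45,q[0]-45:q[0]+45];crops.append(cv2.resize(k,(290,290),interpolation=cv2.INTER_CUBIC))
    try:
        c=cv2.convexHull(big(amber(f)&win(f,*e,45)))[:,0]; 
        m=np.zeros(f.shape[:2],np.uint8);cv2.fillPoly(m,[c],1);m=cv2.erode(m,np.ones((5,5)))
        P=plane(n,c,.05); print(n,"iris",cv2.fitEllipse((P[:,:2]*1000).astype(np.float32)))
        l=big((m>0)&(f.max(2)<110))[:,0];print("line",rect(plane(n,l,.05)))
    except ValueError as x: print(x)
im=np.vstack([np.hstack(crops[:2]),np.hstack(crops[2:])]);cv2.imwrite("pics/crop.png",im[:,:,::-1])
E
```

```text
[array([ 16, 164, 182], dtype=uint8), array([ 16, 163, 183], dtype=uint8), array([ 19,  60, 170], dtype=uint8), array([ 12, 141, 145], dtype=uint8)]
[array([ 19, 255, 235], dtype=uint8), array([ 19, 255, 235], dtype=uint8)]
top slit [269.51315789 152.52631579] [(array([ 0.63731482, -0.01118295]), array([73.23667908, 31.12457466]), -30.11743927001953), (array([ 0.63535883, -0.01104336]), array([72.5483551 , 30.83204269]), -30.117393493652344)]
top round [283.98484848 213.54545455] [(array([ 0.51251648, -0.04237911]), array([47.28858185, 47.04999924]), -44.146846771240234), (array([ 0.51173352, -0.04194631]), array([46.84412003, 46.60774994]), -44.14677047729492)]
max() iterable argument is empty
scene slit [311.96296296 262.71604938] [(array([ 0.63780823, -0.01163121]), array([84.02236938, 28.93650627]), -29.538204193115234), (array([ 0.64362549, -0.01509912]), array([82.99455261, 28.5825367 ]), -29.538223266601562)]
scene round [270.53968254 226.85714286] [(array([ 0.51486359, -0.04393571]), array([62.30508423, 46.64599228]), -25.900177001953125), (array([ 0.52218481, -0.04700841]), array([61.54291534, 46.07538223]), -25.90026092529297)]
scene iris ((489.8021240234375, -309.3348083496094), (62.92501449584961, 105.56368255615234), 75.09526824951172)
max() iterable argument is empty
```

View pics/crop.png

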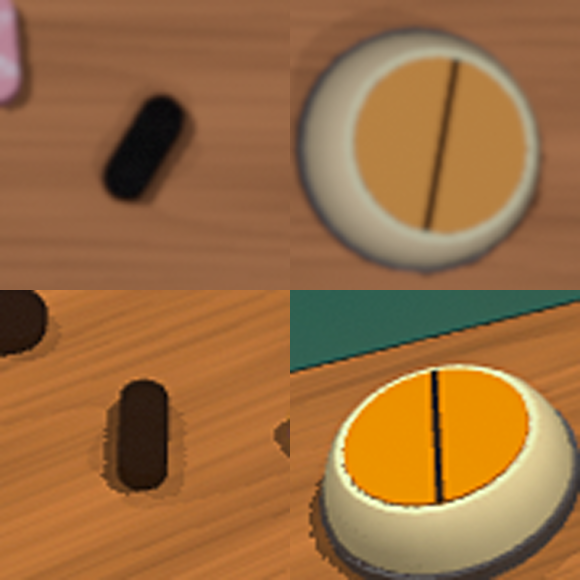

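The crops confirm it: a solid black slab, and a cream dome on a dark foot with an amber iris and a line. I'll refine the iris mask, because its top-view saturation is only about 164.

Run:
```python
from h import *
for n,e in(("top",(410,225)),("scene",(147,247))):
    f=cv2.imread(f"pics/{n}0.png")[:,:,::-1].copy()
    h=cv2.cvtColor(f,cv2.COLOR_RGB2HSV)
    sm,vm=(125,165) if n=="top" else (230,200)
    m0=(h[...,0]>13)&(h[...,0]<24)&(h[...,1]>sm)&(h[...,2]>vm)&win(f,*e,45)
    c=cv2.findContours(m0.astype(np.uint8),0,1)[0]
    c=np.vstack([k for k in c if cv2.contourArea(k)>150])
    c=cv2.convexHull(c)[:,0]; m=np.zeros(f.shape[:2],np.uint8);cv2.fillPoly(m,[c],1)
    M=cv2.moments(m,True);ctr=(M["m10"]/M["m00"],M["m01"]/M["m00"])
    c2=cv2.findContours(m,0,1)[0][0][:,0]
    P=plane(n,c2,.05); print(n,"iris px",ctr,plane(n,[ctr],.05),cv2.fitEllipse((P[:,:2]*1000).astype(np.float32)))
    g=cv2.erode(m,np.ones((5,5)))>0
    l=np.argwhere(g&(h[...,2]<140))[:,::-1]
    L=plane(n,l,.05)[:,:2];print("line",len(l),cv2.fitLine(L.astype(np.float32),cv2.DIST_HUBER,0,.01,.01).ravel(),np.ptp(L,0))
s=robot.get_state()
```

```text
top iris px (411.11116091438817, 224.5472882115643) [[ 0.49097314 -0.28809152  0.05      ]] ((491.3090515136719, -288.498291015625), (103.27196502685547, 104.02983856201172), 168.56492614746094)
line 120 [ 0.98038435 -0.19709513  0.4906642  -0.28894573] [0.09192371 0.02004827]
scene iris px (146.96069868995633, 247.19705240174673) [[ 0.49586528 -0.29044714  0.05      ]] ((493.6329040527344, -289.43780517578125), (104.24288177490234, 105.24517822265625), 143.45651245117188)
line 73 [ 0.9800747  -0.1986293   0.49590045 -0.29024547] [0.09018595 0.02096201]
```

```bash
cat >> h.py <<'E'
def R(deg):
    a=np.radians(deg);c,s=np.cos(a),np.sin(a);return np.array([[c,s,0],[s,-c,0],[0,0,-1]])
def st(m):
    s=robot.get_state();print(m,round(s["time"],2),np.round(s["ee_pos"],4),"F",np.round(s["force"],2),"open",round(s["opening"],4))
E
python3 - <<'E'
from h import *
x,y=.637,-.011
robot.move_ptp([x,y,.13],R(149.9));st("above")
robot.gripper_to(.065)
print(robot.move_linear([x,y,.05],.15))
print(robot.move_linear([x,y,.0235],.06,threshold=8));st("down")
robot.gripper_to(0.0);st("grip")
robot.move_linear([x,y,.06],.08);st("lift")
for n in("scene","top"): cv2.imwrite(f"pics/{n}1.png",robot.grab_frame(n)[:,:,::-1])
E
```

```text
above 2.58 [ 0.6371 -0.0099  0.13  ] F [ 1.01 -0.28  0.21] open 0.0944
False
False
down 4.49 [ 0.637  -0.0111  0.0234] F [ 0.2  -0.44  0.11] open 0.0652
grip 5.13 [ 0.637  -0.011   0.0236] F [-0.33 -0.48  1.81] open 0.0296
lift 5.74 [ 0.637  -0.0109  0.0602] F [-0.71  0.31 -0.61] open 0.0298
```

View pics/scene1.png

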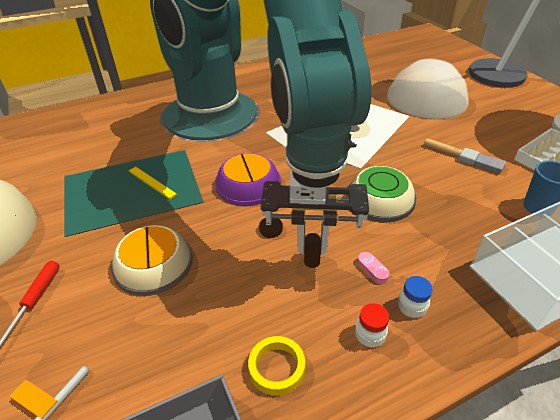

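The opening holds at 29.8 mm, and the slit is in the jaws at (313,250). I'll carry it to the eye and look again before lowering.

Run:
```python
from h import *
x,y=.4925,-.289
robot.move_linear([.637,-.011,.15],.2)
robot.move_ptp([x,y,.15],R(168.6));st("hover")
robot.move_linear([x,y,.09],.1);st("low")
for n in("scene","top"): cv2.imwrite(f"pics/{n}2.png",robot.grab_frame(n)[:,:,::-1])
f=cv2.imread("pics/scene2.png")[:,:,::-1]
e=proj("scene",[x,y,.075])[0].astype(int);print(e)
k=f[e[1]-60:e[1]+60,e[0]-75:e[0]+75]
cv2.imwrite("pics/c2.png",cv2.resize(k,(750,600),interpolation=cv2.INTER_CUBIC)[:,:,::-1])
```

```text
hover 7.63 [ 0.4931 -0.2879  0.1495] F [ 0.44 -0.2  -0.64] open 0.0297
low 8.38 [ 0.4928 -0.2891  0.0904] F [-0.21  0.35  0.6 ] open 0.0298
[144 236]
```

View pics/c2.png

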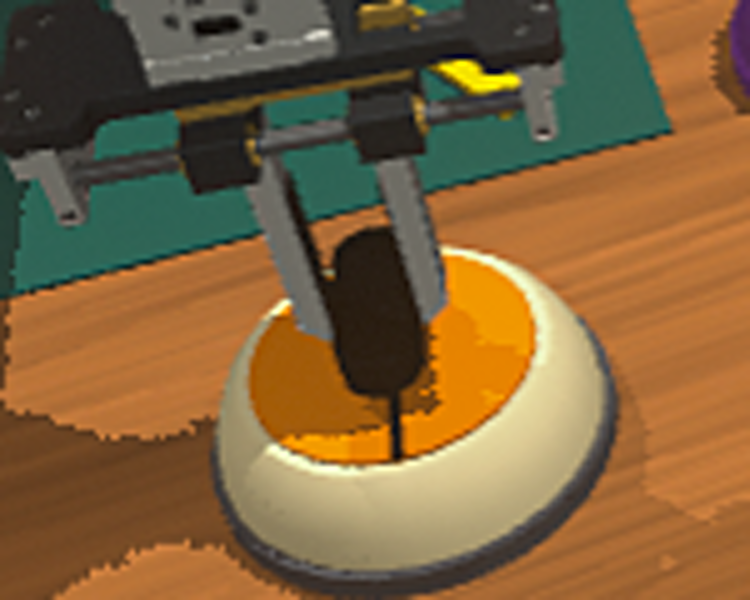

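The slit lies in line with the dark line, roughly over the centre of the iris and level. I'll lower until it makes contact and release.

Run:
```python
from h import *
x,y=.4925,-.289
robot.move_linear([x,y,.078],.05)
print(robot.move_linear([x,y,.071],.015,threshold=4));st("contact")
robot.gripper_to(.05);st("open")
robot.move_linear([x,y,.13],.08)
robot.move_linear([x,y,.2],.2)
robot.move_ptp([.40,.35,.3],R(168.6));st("away")
for n,e in(("top",(410,225)),("scene",(147,242))):
    f=robot.grab_frame(n); cv2.imwrite(f"pics/{n}3.png",f[:,:,::-1])
    c=big((f.max(2)<70)&win(f,*e,32))[:,0]
    M=cv2.moments(c);ctr=[M["m10"]/M["m00"],M["m01"]/M["m00"]]
    print(n,ctr,"mid-height",plane(n,[ctr],.058),[rect(plane(n,c,z)) for z in(.058,.066)])
    for q in((284,214),) if n=="top" else ((271,227),):
        c=big((f.max(2)<70)&win(f,*q,26))[:,0];print("round",c.mean(0))
im=[cv2.resize(cv2.imread(f"pics/{n}3.png")[b-50:b+50,a-50:a+50],(400,400),interpolation=cv2.INTER_CUBIC) for n,a,b in(("top",410,225),("scene",147,242))]
cv2.imwrite("pics/c3.png",np.hstack(im))
```

```text
True
contact 9.25 [ 0.4926 -0.2891  0.0734] F [-0.32  0.38  5.03] open 0.0297
open 9.78 [ 0.4923 -0.2889  0.0731] F [ 0.06 -0.74  0.94] open 0.0499
away 13.47 [0.4006 0.3493 0.2998] F [-0.46  0.75  0.6 ] open 0.0499
top [413.2730061349693, 223.63905930470347] mid-height [[ 0.49217711 -0.28953913  0.058     ]] [(array([ 0.49234186, -0.28953217]), array([73.33613586, 31.11623383]), -11.109153747558594), (array([ 0.49171136, -0.28660446]), array([72.60385895, 30.80552292]), -11.109138488769531)]
round [283.96969697 213.56060606]
scene [145.95650623885916, 244.14688057040996] mid-height [[ 0.49534382 -0.29039645  0.058     ]] [(array([ 0.50082733, -0.29131461]), array([104.66410828,  29.86748123]), -12.381446838378906), (array([ 0.5089407 , -0.29136493]), array([103.27771759,  29.47186852]), -12.381423950195312)]
round [270.53968254 226.84126984]
```

View pics/c3.png

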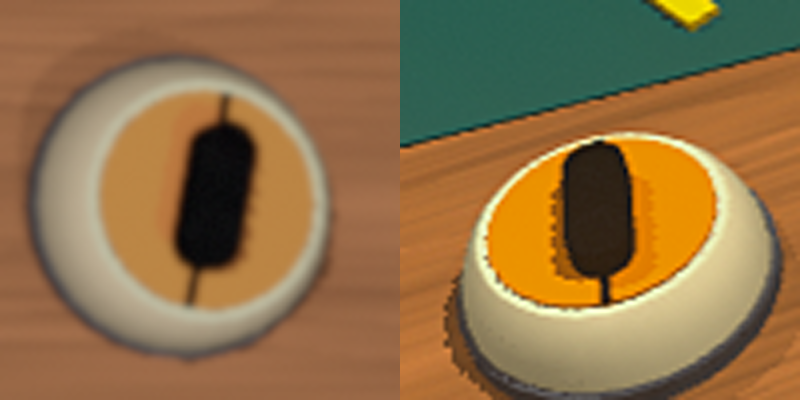

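The slit lies flat, centred and along the line at top (413,224) and scene (146,244). The round pupil has not moved and the arm is clear, so I'm handing the job in.

```bash
python3 -c "
from rig import robot
robot.sign_off()"
```

```text
the job is handed in; nothing more can be done
```

I picked up the black slit pupil and lowered it onto the amber iris of the cream eye. It touched at about 5 N; I let go with it resting there, moved the arm clear and handed the job in. The clock read about 13.6 s; sign-off gave no verdict.

Last checks, from the pictures after release:
- **Centring:** the slit centre is within about 2 mm of the iris centre in both views. The top view puts it at (0.492, -0.290) against an iris centre of about (0.492, -0.289).
- **Alignment:** its length lies at -11.1° in the top view, against -11.4° for the dark line. The scene view gave -12.4°.
- **Flatness:** it looks flat in both pictures. The hand's height at contact (0.0734 m against 0.0735 m expected) agrees with it lying on the iris, but I did not measure tilt.
- **Round pupil:** its position changed by less than 0.1 pixel in both views.
- **Disagreement:** the scene view's outline rectangle came out 105 mm long with its centre about 8 mm off. The sides of the slab and the dark line next to it stretch that outline, so I used the outline centroid instead.

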